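# Release the swing-bolt clamp of a lift-lock jig

### The job

Release the clamp of the lock jig: back off the brass wing nut until its collar clears the red lips of the slotted lug, swing the hinged eyebolt out of the slot, and lay it down on its rubber buffer so that it presses there lightly and stays on it. Do not force the bolt or nut against the lug or the buffer, and leave the loose parts on the counter where they are.

Things in the scene. Friction and masses are not known exactly. Their poses are not given: they have to be found in the camera images.
- jig: Fixed clamping jig: dark green base plate 224 x 84 x 10 mm holding a grey lock case, with a flat steel strap (38 mm wide, top 85 mm above the counter) running along the jig's x over the case to the slotted lug. Origin on the counter, near the middle of the base plate; z up; x points from the strap's post towards the eyebolt, which swings out to +x.
- lug_seat (a point): Point on the jig's fixed lug, on the line of the upright bolt, at the height of the lug's top face on which the tight nut sits (85 mm above the counter, 55 mm straight above the bolt's hinge); axes as the jig's.
- lug: Steel fork at the strap's end, 38 mm wide, 10 thick, with a 10 mm slot open to +x. At each prong's outer end stands a red lip 4 mm high, 11 to 14 mm beyond the bolt line; it traps the nut's collar until the nut has risen about 5.7 mm above the lug's top face. Origin as the jig's.
- eyebolt: Steel eyebolt, shank 8 mm thick, end 87 mm from the hinge. Origin on the hinge pin, 30 mm above the counter, 60 mm along the jig's +x from its origin; z runs along the bolt (vertical when clamped), y is the hinge axis. It tilts from upright to the jig's +x, up to 100 degrees. The hinge is stiff (0.16 N m, about 2 N at the nut): the bolt stays at any tilt where it is left.
- wing_nut: Brass wing nut on the bolt. Origin on the bolt axis at its collar's underside (collar 20 mm across, 12 high); z along the bolt, x along the wings: one flat bar 48 mm long, 10 thick, 6 to 28 mm above the underside. Starts 0 to 1.5 mm above the lug's top. Counter-clockwise from above loosens it, 0.12 N m; rises 2.4 mm per rad (15 mm a turn); captive, it stops 10 mm above the tight place.
- rest: Fixed foot of the buffer on the base plate; origin as the jig's. The buffer is a black rubber button 17 mm across, under the swung bolt, 45 mm along the jig's +x from the bolt line. Its top is set anywhere from 29 to 39 mm above the counter (setting not measured), so the bolt meets it tilted about 73 to 87 degrees; it yields about 1 mm per 8 N.
- lock_tongue: Loose rusty steel lock tongue, 71 x 22 x 20 mm, origin at its underside; leave it alone.
- switch_body: Loose cream bakelite switch body with a black rocker, 56 x 34 x 34 mm, origin at its underside; leave it alone.
- earth_lug: Loose copper earth lug, 56 x 16 x 13 mm, origin at its underside; leave it alone.
- roller_carriage: Loose square brass carriage on two steel rollers, 44 x 50 x 19 mm, origin at its underside; leave it alone.
Not all that is in view belongs to the job. What is meant by the jig is not orange, and is the smaller of those in its own colour.

How it is judged:
On the way, in this order (a step that is already met when the one before it is completed fails the run):
1. the nut is backed off 5 mm or more above the lug's top face (z of wing_nut in the frame of lug_seat above 0.005 m), for 0.1 s.
2. the eyebolt is swung out of the slot, tilted more than 35 degrees (angle between eyebolt's own z axis and vertical above 0.61 rad), for 0.1 s.
3. the bolt is pressed on its rubber buffer with more than 1.5 N (contact force between eyebolt and rest above 1.5 N), for 0.1 s.
At the end, for the whole second after the job is handed in: The eyebolt lies swung out, tilted more than 69 degrees from upright, at rest, and still touches its rubber buffer with more than 0.3 N (angle between eyebolt's own z axis and vertical above 1.2 rad and contact force between eyebolt and rest above 0.3 N and angular speed of eyebolt below 0.1 rad/s).
It fails at once if bolt or nut forced against the lug with more than 25 N (contact force between eyebolt and lug above 25 N).
It fails at once if bolt forced on the buffer with more than 20 N (contact force between eyebolt and rest above 20 N).
It fails at once if a loose part moved by more than 15 mm (distance of any of lock_tongue, switch_body, earth_lug, roller_carriage from where it was at the start of the episode above 0.015 m).
It also fails if it takes over 72 s, if anything falls off the work surface, if the arm or the gripper's body presses on something with over 40 N, if the wrist force passes 120 N, or if a joint passes its speed limit or range.

### The arm

A 6-joint arm with a two-finger parallel gripper is mounted at the origin on the work surface. World frame = base frame: x ahead of the robot, y to its left, z up, the work surface at z = 0. Lengths are in m, angles in rad, forces in N, time in s.
With the tool pointing down it reaches from about 0.375 to 0.9 m from the base axis. Payload 3.1 kg.
Tool frame: the origin (TCP) lies between the finger pads; the fingertips stand 17 mm ahead of it and the grasp point (between the pads) lies 2 mm behind it; z points along the fingers, y is the direction in which the jaws open and shut (so a half turn about z gives the same grasp; the last joint's range is limited). The gripper opens to 87 mm and grips with 3 to 60 N. Pads are 19 mm wide; open, the fingers measure 117 mm over their backs; the gripper's body (75 mm by 190 mm) begins 51 mm behind the grasp point.
Start: joints at [-1.427, 0.527, 1.433, -0, 1.181, -0.178], TCP at [0.198, -0.593, 0.24] pointing down, gripper open.
Joint ranges: [-3.08, 3.08], [-0.75, 2.2], [0.22, 2.44], [-1.43, 4.57], [0, 2.65], [-2.85, 2.85]. Speed limits (rad/s): [2.79, 2.79, 3.14, 3.14, 3.14, 3.14].

### API

Orientations are given as a rotation vector (axis times angle).
In Python, from workcell import bot gives the robot as it stands.
- The arm moves only by the tool jog_arm, never from a script. Its argument "targets" is a list of rows, each a list of 7 numbers: the finger opening in mm, from 0 to 87, then the shift along the tool's x, y, z in mm, then the turn, a rotation vector about the tool's x, y, z in rad. In form: [[gripper, dx, dy, dz, rx, ry, rz], ...]. A call has exactly 5 rows; each row is the pose to reach, as a shift and turn from the pose commanded when the call began, along the tool's axes at that moment; what a row does not reach only later rows make up. A row lasts 1/12 s, in which the tool goes at most 41.7 mm and 7.16 degrees, less where a joint would pass 70% of its speed; a pose out of reach is approached as far as the arm can. A call with a gripper value outside its range is refused whole. The fingers move at their own pace and stop on an object; the grip force is fixed at half the most. Time passes only in rows, so rows that repeat a pose let the fingers close, or fill a call up. It gives the time, the measured TCP pose, the force and the opening at its end, in the units of the state.
- bot.sense(): the state, without advancing time (a new reading comes with each control period).
- bot.read_camera(name): name is "scene" or "top" or "wrist"; returns a dict with "color" (480x640x3 uint8, blue, green, red), "range_z" (480x640 float32, m along the optical axis (not along the pixel's ray), 0 where there is no reading), "vertical_fov" (degrees; the focal length in pixels is half the picture's height over the tangent of half this angle, whatever the lens; pixels are square), "cx", "cy" (the principal point, pixels), "k1" (the pictures are not rectified: a ray, as slopes to the right and down, at radius r is drawn at 1 + k1 r^2 times it, then the intrinsics apply), "rvec" (rotation vector, rad) and "tvec" (3), from world to camera coordinates, as OpenCV has them. Camera axes: x right, y down, z forward; pixel columns grow to the right and rows downward; lengths in m; the calibration is good to about 2 mm. A picture is of the moment at which its call begins.
- bot.job_done(): hands the job in, once; it reports no verdict.
The state is a dict: "clock": time; "q": joint angles; "dq": joint speeds; "joint_efforts": joint torques, N m; "position": TCP position; "eef_rot": TCP orientation; "ft_force": force on the tool from outside, world axes, zero at the start; "moment": the same for the moment, N m; "gripper_width": opening from 0.0 (shut) to 1.0 (fully open).
Only numpy, scipy, OpenCV 4.12 (cv2) and the standard library are available. Lean on these libraries where they do the work, as an engineer would, in place of code of your own. Each camera call takes 0.05 s, during which the arm holds its last target. There are 200 camera calls.

## Working session

There is one attempt and no reset: what is moved stays moved. The work goes in short steps, Python scripts to look and compute and a tool call to move; the robot and the scene stay as the last step left them, time stands still between calls to the robot, and variables do not carry over. Pictures are saved under pics/ and viewed, about 8 in all and at most 12, crops included, and the job is handed in when it is done.

Besides the shell and the picture viewer there is one more tool, called after "Call:" as a command line: name --pt "numbers of a row" for each row, then --argument value for the rest. jog_arm: Moves the arm, as the interface text tells. Its arguments: {"type":"object","properties":{"targets":{"type":"array"}},"required":["targets"]}

```bash
mkdir -p pics; ls
cat > h.py <<'E'
import numpy as np, cv2
from workcell import bot
from scipy.spatial.transform import Rotation as R
def cam(n):
    c=bot.read_camera(n); h,w=c["color"].shape[:2]
    f=h/2/np.tan(np.radians(c["vertical_fov"])/2)
    c["K"]=np.array([[f,0,c["cx"]],[0,f,c["cy"]],[0,0,1]]); c["D"]=np.array([c["k1"],0,0,0,0.])
    v,u=np.mgrid[:h,:w]
    s=cv2.undistortPoints(np.stack([u,v],-1).reshape(-1,1,2).astype(float),c["K"],c["D"]).reshape(h,w,2)
    z=c["range_z"]; P=np.dstack([s*z[...,None],z])
    M=R.from_rotvec(np.ravel(c["rvec"])).as_matrix()
    c["X"]=(P-np.ravel(c["tvec"]))@M; c["X"][z==0]=np.nan
    return c
E
python3 - <<'E'
from h import *
a=cam("scene");b=cam("top")
for n,c in(("scene",a),("top",b)):
    cv2.imwrite(f"pics/{n}0.png",c["color"]); np.save(f"{n}0.npy",c["X"])
print(bot.sense())
E
```

```text
pics
{'clock': 0.1, 'q': array([-1.42649273e+00,  5.28359328e-01,  1.43377458e+00, -2.03049381e-06,
        1.18136179e+00, -1.78504604e-01]), 'dq': array([-0.00051824, -0.00015801, -0.00323503, -0.00029417, -0.00013499,
        0.00087032]), 'joint_efforts': array([-5.78952404e-04, -4.40985918e+01, -1.77150089e+01,  6.35712733e-02,
        5.33786381e-02, -2.85761729e-05]), 'position': array([ 0.19820406, -0.59209025,  0.23867783]), 'eef_rot': array([-3.09888190e+00, -5.04562587e-01, -4.81375826e-05]), 'ft_force': array([ 0.22884147, -0.17662857,  0.25110519]), 'moment': array([-0.04313638, -0.03098646, -0.0041257 ]), 'gripper_width': 0.9989745766832955}
```

View pics/scene0.png

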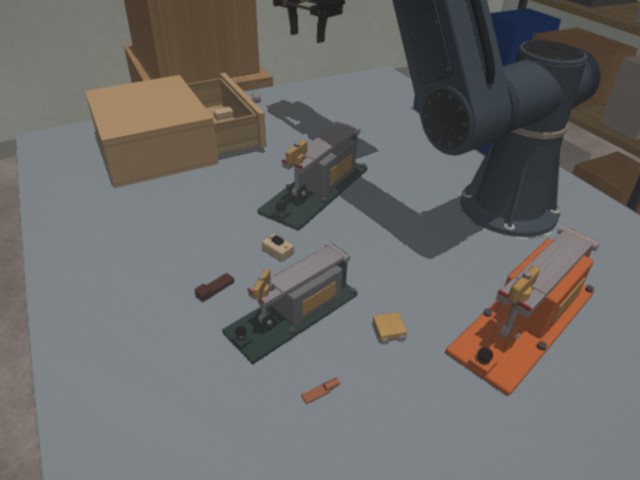

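View pics/top0.png

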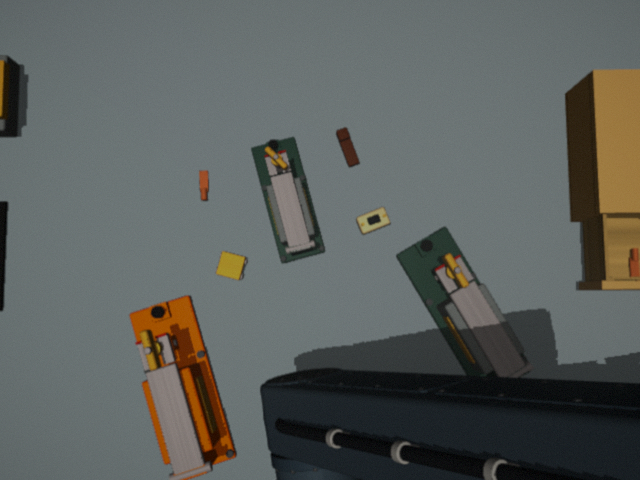

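The top view shows two green jigs, at (288,200) and (460,300), plus an orange one. I'll measure both green ones.

Run:
```python
from h import *
for n,rois in (("top",[(235,120,330,270),(390,215,535,378)]),("scene",[(215,240,365,355),(255,120,375,225)])):
    X=np.load(n+"0.npy"); im=cv2.imread(f"pics/{n}0.png").astype(int)
    for (a,b,c,d) in rois:
        x=X[b:d,a:c].reshape(-1,3); p=im[b:d,a:c].reshape(-1,3)
        g=(p[:,1]>p[:,2]+8)&(p[:,1]>=p[:,0])&(x[:,2]<.03)&(x[:,2]>-.01)
        r=cv2.minAreaRect(x[g,:2].astype(np.float32)); print(n,g.sum(),"base",np.round(r[0],4),np.round(r[1],4),r[2],"z",np.nanmedian(x[g,2]))
        hi=x[(x[:,2]>.05)&(abs(p[:,0]-p[:,2])<25)]
        hist,e=np.histogram(hi[:,2],bins=np.arange(.05,.16,.005)); print("  hist",dict(zip(np.round(e,3),hist)))
        zz=e[hist.argmax()]; s=hi[abs(hi[:,2]-zz-.0025)<.006]
        r=cv2.minAreaRect(s[:,:2].astype(np.float32)); print("  strap",np.round(r[0],4),np.round(r[1],4),r[2],np.median(s[:,2]))
        br=(p[:,2]>p[:,0]+50)&(p[:,1]>p[:,0]+25)&(x[:,2]>.07)
        q=x[br]; 
        if len(q): print("  nut",br.sum(),np.round(np.median(q,0),4),np.round(q.max(0),4),np.round(q.min(0),4))
```

```text
top 3907 base [0.5625 0.0846] [0.1774 0.2823] 89.84807586669922 z 0.0006341604914876994
  hist {np.float64(0.05): np.int64(35), np.float64(0.055): np.int64(12), np.float64(0.06): np.int64(10), np.float64(0.065): np.int64(233), np.float64(0.07): np.int64(553), np.float64(0.075): np.int64(107), np.float64(0.08): np.int64(1504), np.float64(0.085): np.int64(401), np.float64(0.09): np.int64(0), np.float64(0.095): np.int64(3), np.float64(0.1): np.int64(0), np.float64(0.105): np.int64(0), np.float64(0.11): np.int64(2), np.float64(0.115): np.int64(12), np.float64(0.12): np.int64(0), np.float64(0.125): np.int64(0), np.float64(0.13): np.int64(0), np.float64(0.135): np.int64(0), np.float64(0.14): np.int64(0), np.float64(0.145): np.int64(0), np.float64(0.15): np.int64(0)}
  strap [0.5325 0.0697] [0.171  0.0539] 16.73334503173828 0.08344377177916226
  nut 181 [0.6023 0.0897 0.1107] [0.6217 0.1063 0.1181] [0.5863 0.0702 0.0853]
top 5582 base [ 0.3741 -0.2474] [0.2695 0.2942] 88.74352264404297 z 0.0016514225592753498
  hist {np.float64(0.05): np.int64(20), np.float64(0.055): np.int64(18), np.float6
[... 1955 characters left out ...]
 np.int64(97), np.float64(0.075): np.int64(99), np.float64(0.08): np.int64(108), np.float64(0.085): np.int64(98), np.float64(0.09): np.int64(309), np.float64(0.095): np.int64(111), np.float64(0.1): np.int64(173), np.float64(0.105): np.int64(807), np.float64(0.11): np.int64(205), np.float64(0.115): np.int64(3), np.float64(0.12): np.int64(3), np.float64(0.125): np.int64(1), np.float64(0.13): np.int64(1), np.float64(0.135): np.int64(0), np.float64(0.14): np.int64(1), np.float64(0.145): np.int64(12), np.float64(0.15): np.int64(6)}
  strap [ 0.3306 -0.2524] [0.2264 0.0652] 28.317535400390625 0.10895266791697003
  nut 89 [ 0.4121 -0.1972  0.1438] [ 0.4363 -0.1853  0.1474] [ 0.3853 -0.2184  0.1218]
```

Target: the jig at (0.551, 0.077) with yaw about 14°, since it has the 224 x 84 plate. The other green jig is taller. I'll fly to hover over its nut.

Call:
jog_arm --pt "87 38 -32.5 0 0 0 0" --pt "87 76 -65 0 0 0 0" --pt "87 114 -97.5 0 0 0 0" --pt "87 152 -130 0 0 0 0" --pt "87 152 -130 0 0 0 0"

```text
clock: 0.52
position: [0.3018, -0.4179, 0.239]
eef_rot: [-3.098, -0.505, 0.0]
ft_force: [0.3, -0.7, -0.8]
gripper_width: 1.0
```

Call:
jog_arm --pt "87 31 -26 0 0 0 0" --pt "87 62 -52 0 0 0 0" --pt "87 93 -78 0 0 0 0" --pt "87 124 -104 0 0 0 0" --pt "87 155 -130 0 0 0 0"

```text
clock: 0.93
position: [0.4074, -0.2468, 0.2394]
eef_rot: [-3.1, -0.504, 0.0]
ft_force: [0.7, -0.8, -0.4]
gripper_width: 0.998
```

Call:
jog_arm --pt "87 31 -26 0 0 0 0" --pt "87 62 -52 0 0 0 0" --pt "87 93 -78 0 0 0 0" --pt "87 124 -104 0 0 0 0" --pt "87 155 -130 0 0 0 0"

```text
clock: 1.35
position: [0.5131, -0.0742, 0.2393]
eef_rot: [-3.1, -0.505, 0.001]
ft_force: [0.1, -0.5, 0.8]
gripper_width: 1.002
```

Call:
jog_arm --pt "87 30 -26 0 0 0 0" --pt "87 60 -52 0 0 0 0" --pt "87 90 -78 0 0 0 0" --pt "87 115 -104 0 0 0 0" --pt "87 115 -110 0 0 0 0"

```text
clock: 1.77
position: [0.5896, 0.0695, 0.2393]
eef_rot: [-3.098, -0.512, -0.006]
ft_force: [0.8, -0.3, -0.5]
gripper_width: 0.997
```

```bash
cat > wr.py <<'E'
import sys
from h import *
c=cam("wrist"); n=sys.argv[1]; cv2.imwrite(f"pics/{n}.png",c["color"]); np.save(n+".npy",c["X"])
s=bot.sense(); print(s["clock"],np.round(s["position"],4),np.round(R.from_rotvec(s["eef_rot"]).as_matrix(),3).tolist(),np.round(s["q"],3))
X=c["X"].reshape(-1,3); p=c["color"].reshape(-1,3).astype(int)
m=(p[:,2]>p[:,0]+45)&(p[:,1]>p[:,0]+20)&(X[:,2]>.07)&(np.hypot(X[:,0]-.61,X[:,1]-.09)<.06)
q=X[m]; t=q[q[:,2]>np.percentile(q[:,2],95)-.006] if m.any() else q
if m.any():
    r=cv2.minAreaRect(t[:,:2].astype(np.float32)); print(len(t),"wing top z",np.median(t[:,2]),np.round(r[0],4),np.round(r[1],4),r[2]); 
    w=np.linalg.eigh(np.cov(t[:,:2].T)); print("yaw",np.arctan2(w[1][1,1],w[1][0,1])%np.pi,"mean",t.mean(0))
E
python3 wr.py w1
```

```text
1.8167 [0.5871 0.0684 0.2389] [[0.947, 0.322, -0.001], [0.322, -0.947, 0.001], [-0.0, -0.001, -1.0]] [-7.400e-02  4.820e-01  1.521e+00  1.000e-03  1.139e+00  1.169e+00]
3869 wing top z 0.32116002671926136 [0.6192 0.0581] [0.004  0.0535] 18.769184112548828
yaw 1.8992204896952973 mean [0.61880751 0.05730155 0.32110919]
```

View pics/w1.png

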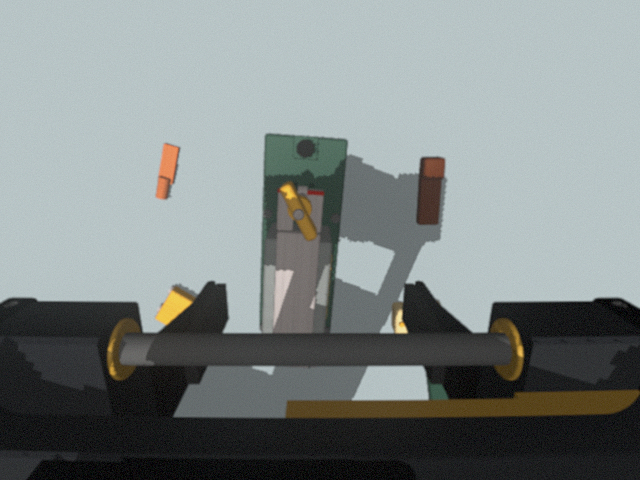

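The wrist view shows the target jig, with the wing from (288,187) to (315,237), the buffer at (306,148) and the red lip at (316,192). I'll measure from this view.

```bash
sed -i 's/(X\[:,2\]>.07)/(X[:,2]>.07)\&(X[:,2]<.14)/' wr.py
python3 - <<'E'
from h import *
X=np.load("w1.npy"); im=cv2.imread("pics/w1.png").astype(int)
x=X[120:340,150:450].reshape(-1,3); p=im[120:340,150:450].reshape(-1,3)
m=(p[:,2]>p[:,0]+45)&(p[:,1]>p[:,0]+20)&(x[:,2]>.07)&(x[:,2]<.14)
q=x[m]; print(len(q),np.percentile(q[:,2],[5,25,50,75,95]))
t=q[q[:,2]>.105]; w=np.linalg.eigh(np.cov(t[:,:2].T)); print("yaw",np.arctan2(w[1][1,1],w[1][0,1])%np.pi,"mean",t.mean(0),cv2.minAreaRect(t[:,:2].astype(np.float32)))
g=(p[:,1]>p[:,2]+10)&(x[:,2]>.003)&(x[:,2]<.02); r=cv2.minAreaRect(x[g,:2].astype(np.float32)); print("base",r,np.median(x[g,2]))
s=x[(abs(p[:,0]-p[:,2])<30)&(x[:,2]>.078)&(x[:,2]<.092)]; print("strap",cv2.minAreaRect(s[:,:2].astype(np.float32)),np.median(s[:,2]))
for yaw in (.25,):
  u=np.array([np.cos(yaw),np.sin(yaw)])
B=X[140:157,297:316].reshape(-1,3); B=B[B[:,2]>.02]; print("buffer",len(B),np.median(B,0),np.percentile(B[:,2],[5,50,95]))
E
```

```text
889 [0.09779182 0.10906966 0.11374073 0.11447703 0.11546632]
yaw 0.7932239552222854 mean [0.60589125 0.08901861 0.11356327] ((0.6045148372650146, 0.08895804733037949), (0.04735059663653374, 0.010349584743380547), 45.30266571044922)
base ((0.5659297108650208, 0.05478541553020477), (0.2281189113855362, 0.2963844835758209), 16.926008224487305) 0.010256981929344846
strap ((0.5511170625686646, 0.07472653687000275), (0.13818687200546265, 0.0380859337747097), 14.69859790802002) 0.08536623628047826
buffer 245 [0.64802601 0.09989179 0.03613087] [0.03488179 0.03613087 0.03732209]
```

Call:
jog_arm --pt "50 23 -14 0 0 0 -0.12" --pt "50 23 -14 20 0 0 -0.24" --pt "50 23 -14 40 0 0 -0.36" --pt "50 23 -14 60 0 0 -0.46" --pt "50 23 -14 80 0 0 -0.46"

```text
clock: 2.23
position: [0.6033, 0.0839, 0.1585]
eef_rot: [2.902, 1.203, -0.002]
ft_force: [-0.3, 1.0, -1.1]
gripper_width: 0.709
```

```bash
python3 wr.py w2
```

```text
2.2833 [0.6005 0.0838 0.1544] [[0.709, 0.705, -0.009], [0.705, -0.709, -0.0], [-0.007, -0.006, -1.0]] [-4.500e-02  6.110e-01  1.551e+00 -1.000e-03  9.890e-01  7.440e-01]
1168 wing top z 0.11413029092240551 [0.6044 0.089 ] [0.0475 0.0097] 45.1852912902832
yaw 0.7956959209447174 mean [0.60604211 0.09032156 0.11395165]
```

Call:
jog_arm --pt "50 0 0 0 0 0 0" --pt "50 0 0 0 0 0 0" --pt "50 0 0 0 0 0 0" --pt "50 0 0 0 0 0 0" --pt "50 0 0 0 0 0 0"

```text
clock: 2.7
position: [0.605, 0.0849, 0.1609]
eef_rot: [2.903, 1.198, 0.004]
ft_force: [-0.3, 0.0, 0.6]
gripper_width: 0.577
```

Call:
jog_arm --pt "50 2.5 -3.3 12 0 0 0" --pt "50 2.5 -3.3 25 0 0 0" --pt "50 2.5 -3.3 38 0 0 0" --pt "50 2.5 -3.3 48 0 0 0" --pt "50 2.5 -3.3 51 0 0 0"

```text
clock: 3.12
position: [0.6023, 0.0895, 0.1064]
eef_rot: [-2.902, -1.198, 0.005]
ft_force: [-0.6, 0.4, 0.7]
gripper_width: 0.572
```

Call:
jog_arm --pt "50 0 0 0 0 0 0" --pt "50 0 0 0 0 0 0" --pt "50 0 0 0 0 0 0" --pt "50 0 0 0 0 0 0" --pt "50 0 0 0 0 0 0"

```text
clock: 3.53
position: [0.6042, 0.0892, 0.1092]
eef_rot: [2.904, 1.198, 0.002]
ft_force: [0.7, 0.3, -0.4]
gripper_width: 0.578
```

```bash
python3 wr.py w3
```

```text
3.5833 [0.6041 0.0892 0.1092] [[0.709, 0.705, 0.001], [0.705, -0.709, -0.0], [0.001, 0.001, -1.0]] [-0.036  0.676  1.577  0.     0.888  0.752]
1149 wing top z 0.11405208237755095 [0.6046 0.0892] [0.0476 0.0098] 45.264442443847656
yaw 0.7925130895086498 mean [0.61328011 0.0978226  0.11381916]
```

View pics/w3.png

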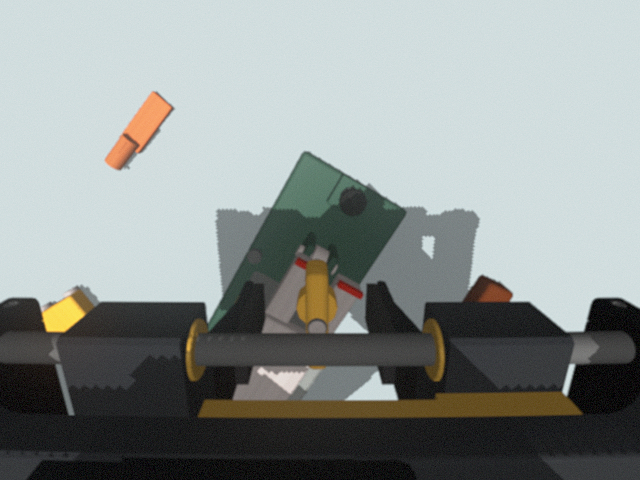

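The wing (318,290) is centred between the jaws at (250,320) and (385,320), and the red lips are visible. Closing now.

Call:
jog_arm --pt "5 0 0 0 0 0 0" --pt "5 0 0 0 0 0 0" --pt "5 0 0 0 0 0 0" --pt "5 0 0 0 0 0 0" --pt "5 0 0 0 0 0 0"

```text
clock: 4.0
position: [0.6037, 0.0892, 0.1086]
eef_rot: [-2.904, -1.198, -0.0]
ft_force: [-0.3, 0.1, 0.9]
gripper_width: 0.283
```

Call:
jog_arm --pt "5 0 0 0 0 0 0" --pt "5 0 0 0 0 0 0" --pt "5 0 0 0 0 0 0" --pt "5 0 0 0 0 0 0" --pt "5 0 0 0 0 0 0"

```text
clock: 4.42
position: [0.6044, 0.0887, 0.1087]
eef_rot: [2.903, 1.198, 0.002]
ft_force: [1.3, -2.5, -0.4]
gripper_width: 0.211
```

Call:
jog_arm --pt "5 0 0 0 0 0 0" --pt "5 0 0 0 0 0 0" --pt "5 0 0 0 0 0 0" --pt "5 0 0 0 0 0 0" --pt "5 0 0 0 0 0 0"

```text
clock: 4.83
position: [0.6042, 0.0889, 0.1087]
eef_rot: [2.903, 1.198, 0.001]
ft_force: [3.2, -4.4, -0.8]
gripper_width: 0.211
```

The jaws stopped at 18 mm, so they are on the 20 mm collar rather than the wing. I'll open, rise above the collar and regrip.

Call:
jog_arm --pt "30 0 0 0 0 0 0" --pt "30 0 0 0 0 0 0" --pt "30 0 0 -3 0 0 0" --pt "30 0 0 -6 0 0 0" --pt "30 0 0 -9 0 0 0"

```text
clock: 5.25
position: [0.6028, 0.0899, 0.1177]
eef_rot: [-2.903, -1.198, 0.002]
ft_force: [0.5, 0.2, 0.4]
gripper_width: 0.339
```

Call:
jog_arm --pt "5 0 0 0 0 0 0" --pt "5 0 0 0 0 0 0" --pt "5 0 0 0 0 0 0" --pt "5 0 0 0 0 0 0" --pt "5 0 0 0 0 0 0"

```text
clock: 5.67
position: [0.6043, 0.0886, 0.1176]
eef_rot: [2.902, 1.199, 0.001]
ft_force: [1.4, -2.2, -1.5]
gripper_width: 0.108
```

Call:
jog_arm --pt "5 0 0 0 0 0 0" --pt "5 0 0 0 0 0 0" --pt "5 0 0 0 0 0 0" --pt "5 0 0 0 0 0 0" --pt "5 0 0 0 0 0 0"

```text
clock: 6.08
position: [0.6042, 0.0888, 0.1176]
eef_rot: [2.903, 1.198, 0.001]
ft_force: [1.9, -2.2, -1.4]
gripper_width: 0.114
```

The grip reads 9.9 mm, which is the wing. Unscrewing now, rising 2.4 mm/rad.

Call:
jog_arm --pt "5 0 0 -0.3 0 0 -0.12" --pt "5 0 0 -0.6 0 0 -0.24" --pt "5 0 0 -0.9 0 0 -0.36" --pt "5 0 0 -1.15 0 0 -0.48" --pt "5 0 0 -1.45 0 0 -0.6"

```text
clock: 6.5
position: [0.604, 0.0888, 0.119]
eef_rot: [2.415, 2.009, 0.001]
ft_force: [1.8, -3.5, -1.1]
gripper_width: 0.109
```

Call:
jog_arm --pt "5 0 0 -0.3 0 0 -0.12" --pt "5 0 0 -0.6 0 0 -0.24" --pt "5 0 0 -0.9 0 0 -0.36" --pt "5 0 0 -1.15 0 0 -0.48" --pt "5 0 0 -1.45 0 0 -0.6"

```text
clock: 6.92
position: [0.6039, 0.0888, 0.1205]
eef_rot: [1.713, 2.633, -0.0]
ft_force: [2.3, -4.8, -0.4]
gripper_width: 0.109
```

Call:
jog_arm --pt "5 0 0 -0.3 0 0 -0.12" --pt "5 0 0 -0.6 0 0 -0.24" --pt "5 0 0 -0.9 0 0 -0.36" --pt "5 0 0 -1.15 0 0 -0.48" --pt "5 0 0 -1.45 0 0 -0.6"

```text
clock: 7.33
position: [0.6038, 0.0887, 0.1219]
eef_rot: [0.859, 3.022, -0.001]
ft_force: [1.4, -4.2, -0.1]
gripper_width: 0.112
```

Call:
jog_arm --pt "5 0 0 -0.3 0 0 -0.12" --pt "5 0 0 -0.6 0 0 -0.24" --pt "5 0 0 -0.9 0 0 -0.36" --pt "5 0 0 -1.15 0 0 -0.48" --pt "5 0 0 -1.45 0 0 -0.6"

```text
clock: 7.75
position: [0.6038, 0.0885, 0.1233]
eef_rot: [-0.073, 3.141, -0.002]
ft_force: [1.1, -4.3, -0.3]
gripper_width: 0.111
```

Call:
jog_arm --pt "5 0 0 -0.3 0 0 -0.12" --pt "5 0 0 -0.6 0 0 -0.24" --pt "5 0 0 -0.9 0 0 -0.36" --pt "5 0 0 -1.15 0 0 -0.48" --pt "5 0 0 -1.45 0 0 -0.6"

```text
clock: 8.17
position: [0.6038, 0.0884, 0.1248]
eef_rot: [0.998, -2.979, 0.002]
ft_force: [1.7, -4.2, -0.3]
gripper_width: 0.115
```

```bash
python3 wr.py w4
```

```text
8.2167 [0.6039 0.0884 0.1248] [[-0.796, -0.606, 0.0], [-0.606, 0.796, -0.001], [0.001, -0.001, -1.0]] [-3.700e-02  6.530e-01  1.568e+00 -2.000e-03  9.210e-01 -2.257e+00]
1471 wing top z 0.12124239396823554 [0.5984 0.0842] [0.0344 0.0101] 37.26323318481445
yaw 0.6473706243071526 mean [0.59738922 0.08335257 0.12103244]
```

View pics/w4.png

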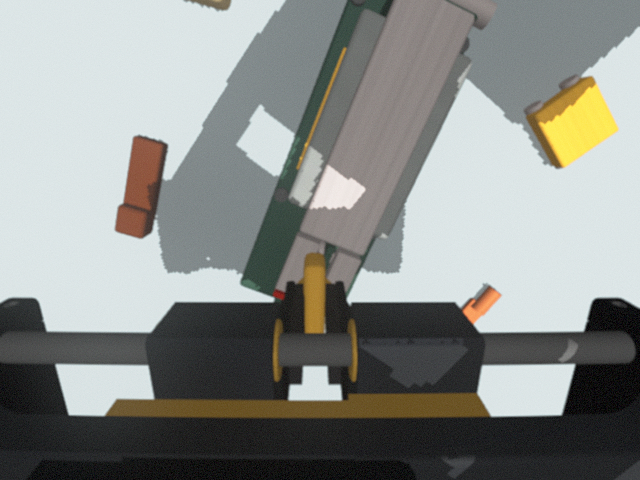

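The nut turned 3.0 rad and its wing top rose from 114.1 to 121.2 mm, so it stands about 8 mm above the lug face. I'll release it, go behind the bolt and shut the fingers to push.

Call:
jog_arm --pt "30 0 0 0 0 0 0" --pt "30 0 0 0 0 0 0" --pt "30 0 0 0 0 0 0" --pt "30 0 0 -15 0 0 0" --pt "30 0 0 -32 0 0 0"

```text
clock: 8.63
position: [0.6017, 0.0902, 0.1555]
eef_rot: [0.986, -2.978, -0.005]
ft_force: [-0.4, 0.9, 0.8]
gripper_width: 0.33
```

Call:
jog_arm --pt "0 0 0 -4 0 0 0.1" --pt "0 10 3 -4 0 0 0.2" --pt "0 20 6 -4 0 0 0.3" --pt "0 30 10 -4 0 0 0.4" --pt "0 40 13 -4 0 0 0.4"

```text
clock: 9.05
position: [0.5625, 0.0766, 0.1606]
eef_rot: [0.37, -3.118, -0.003]
ft_force: [-0.0, 0.3, 0.5]
gripper_width: 0.061
```

Call:
jog_arm --pt "0 0 0 0 0 0 0" --pt "0 0 0 0 0 0 0" --pt "0 0 0 0 0 0 0" --pt "0 0 0 0 0 0 0" --pt "0 0 0 0 0 0 0"

```text
clock: 9.47
position: [0.5645, 0.076, 0.1608]
eef_rot: [-0.378, 3.118, 0.0]
ft_force: [-0.4, 0.6, -0.5]
gripper_width: 0.007
```

```bash
python3 wr.py w5
python3 - <<'E'
from h import *
c=cam("top");cv2.imwrite("pics/top1.png",c["color"])
E
```

```text
9.5167 [0.5644 0.0759 0.1607] [[-0.971, -0.239, 0.0], [-0.239, 0.971, 0.0], [-0.0, 0.0, -1.0]] [-0.063  0.557  1.649  0.     0.936 -1.875]
```

View pics/w5.png

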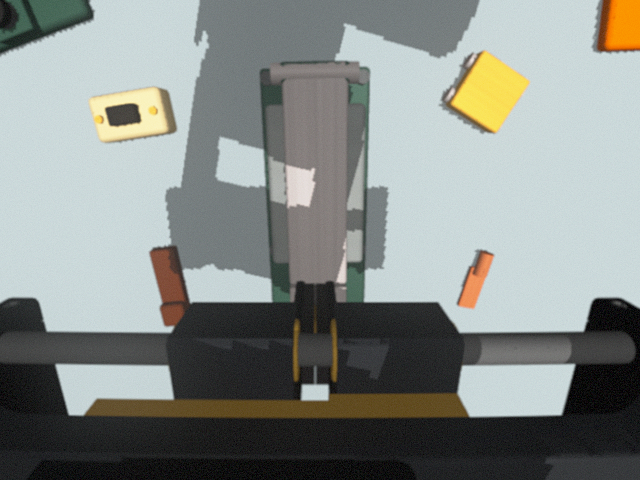

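The shut fingers stand behind the bolt over the strap; the nut is hidden by the gripper at (315,340). Next I descend and push along jig +x.

Call:
jog_arm --pt "0 0 0 10 0 0 0" --pt "0 0 0 20 0 0 0" --pt "0 0 0 30 0 0 0" --pt "0 0 0 36 0 0 0" --pt "0 0 0 36 0 0 0"

```text
clock: 9.98
position: [0.5623, 0.0757, 0.1225]
eef_rot: [0.377, -3.114, -0.001]
ft_force: [0.5, -0.1, -0.1]
gripper_width: 0.008
```

Call:
jog_arm --pt "0 -2 0 0 0 0 0" --pt "0 -4 0 0 0 0 0" --pt "0 -6 0 0 0 0 0" --pt "0 -8 0 0 0 0 0" --pt "0 -10 0 0 0 0 0"

```text
clock: 10.4
position: [0.5732, 0.078, 0.1252]
eef_rot: [0.378, -3.117, 0.0]
ft_force: [-1.5, -0.9, 3.1]
gripper_width: 0.002
```

Call:
jog_arm --pt "0 -1 0 -0.2 0 0 0" --pt "0 -2 0 -0.4 0 0 0" --pt "0 -4 0 -0.6 0 0 0" --pt "0 -6 0 -0.8 0 0 0" --pt "0 -8 0 -1 0 0 0"

```text
clock: 10.82
position: [0.5815, 0.08, 0.126]
eef_rot: [-0.378, 3.119, -0.0]
ft_force: [-2.5, -0.8, 2.5]
gripper_width: 0.005
```

Call:
jog_arm --pt "0 -3 0 -0.5 0 0 0" --pt "0 -7 0 -1 0 0 0" --pt "0 -11 0 -1.5 0 0 0" --pt "0 -15 0 -2 0 0 0" --pt "0 -19 0 -2.5 0 0 0"

```text
clock: 11.23
position: [0.6001, 0.0848, 0.128]
eef_rot: [0.378, -3.118, -0.0]
ft_force: [-2.1, 0.5, -0.7]
gripper_width: 0.003
```

Call:
jog_arm --pt "0 -5 0 0.6 0 0 0" --pt "0 -10 0 1.3 0 0 0" --pt "0 -14 0 2 0 0 0" --pt "0 -19 0 3.5 0 0 0" --pt "0 -24 0 5 0 0 0"

```text
clock: 11.65
position: [0.6236, 0.0905, 0.1231]
eef_rot: [-0.378, 3.119, 0.0]
ft_force: [-1.6, 0.2, 0.1]
gripper_width: 0.008
```

Call:
jog_arm --pt "0 -6 0 2.5 0 0 0" --pt "0 -12 0 5.3 0 0 0" --pt "0 -17 0 8 0 0 0" --pt "0 -22 0 11.8 0 0 0" --pt "0 -26 0 15 0 0 0"

```text
clock: 12.07
position: [0.6493, 0.0967, 0.108]
eef_rot: [-0.378, 3.118, 0.0]
ft_force: [-0.5, -0.3, 0.8]
gripper_width: 0.006
```

Run:
```python
from h import *
c=cam("scene");cv2.imwrite("pics/s2.png",cv2.resize(c["color"][200:370,180:400],None,fx=3.5,fy=3.5,interpolation=cv2.INTER_CUBIC))
X=c["X"].reshape(-1,3);p=c["color"].reshape(-1,3).astype(int)
m=(p[:,2]>p[:,0]+45)&(p[:,1]>p[:,0]+20)&(X[:,2]>.03)&(X[:,2]<.14)&(np.hypot(X[:,0]-.65,X[:,1]-.1)<.08)
q=X[m]; print(m.sum(), np.median(q,0),q.min(0),q.max(0)); s=bot.sense();print(s["position"],s["ft_force"])
```

```text
393 [0.67116837 0.1107111  0.07415486] [0.65482496 0.09781179 0.05399138] [0.68777602 0.12285147 0.09712995]
[0.6498656  0.09672567 0.10742504] [ 0.61119182 -0.38531032 -0.7482823 ]
```

View pics/s2.png

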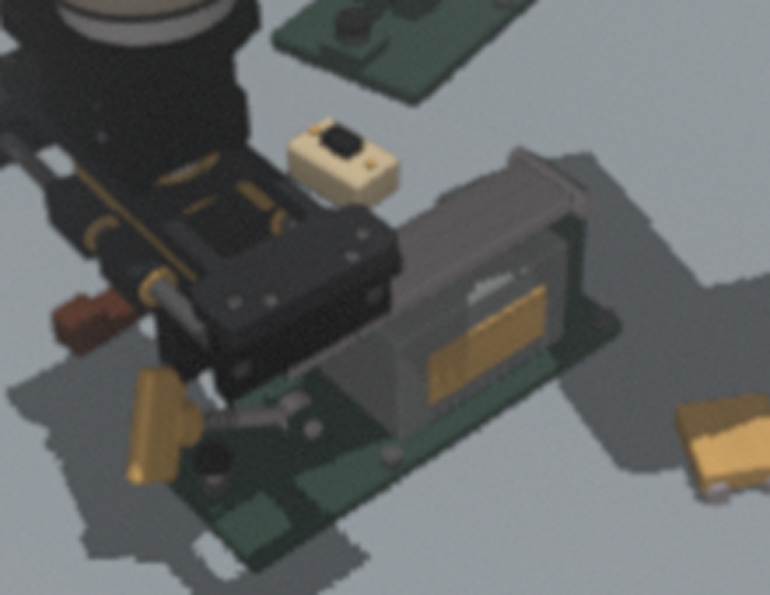

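The bolt (240,415) is swung to about 60° with the buffer (212,460) below it, and the nut (160,425) is pushed by the finger. Going on slowly.

Call:
jog_arm --pt "0 -2 0 1.8 0 0 0" --pt "0 -4 0 3.6 0 0 0" --pt "0 -6 0 5.5 0 0 0" --pt "0 -7.5 0 7.3 0 0 0" --pt "0 -9 0 9 0 0 0"

```text
clock: 12.53
position: [0.6573, 0.0986, 0.0993]
eef_rot: [-0.378, 3.118, -0.0]
ft_force: [-0.8, 0.4, 0.6]
gripper_width: 0.005
```

Call:
jog_arm --pt "0 -0.4 0 0.6 0 0 0" --pt "0 -0.8 0 1.2 0 0 0" --pt "0 -1.2 0 1.8 0 0 0" --pt "0 -1.6 0 2.4 0 0 0" --pt "0 -2 0 3 0 0 0"

```text
clock: 12.95
position: [0.6592, 0.0991, 0.0965]
eef_rot: [-0.378, 3.118, -0.0]
ft_force: [0.1, 0.6, 0.8]
gripper_width: 0.004
```

Call:
jog_arm --pt "0 -0.3 0 0.4 0 0 0" --pt "0 -0.6 0 0.8 0 0 0" --pt "0 -0.9 0 1.2 0 0 0" --pt "0 -1.2 0 1.6 0 0 0" --pt "0 -1.4 0 2 0 0 0"

```text
clock: 13.37
position: [0.6606, 0.0995, 0.0944]
eef_rot: [-0.378, 3.118, -0.0]
ft_force: [0.0, 0.3, 1.7]
gripper_width: 0.006
```

Call:
jog_arm --pt "0 -0.2 0 0.3 0 0 0" --pt "0 -0.4 0 0.6 0 0 0" --pt "0 -0.6 0 0.9 0 0 0" --pt "0 -0.8 0 1.2 0 0 0" --pt "0 -1 0 1.5 0 0 0"

```text
clock: 13.78
position: [0.6615, 0.0997, 0.0928]
eef_rot: [-0.378, 3.118, -0.0]
ft_force: [-0.7, 0.5, 1.2]
gripper_width: 0.002
```

Call:
jog_arm --pt "0 -0.2 0 0.3 0 0 0" --pt "0 -0.4 0 0.6 0 0 0" --pt "0 -0.6 0 0.9 0 0 0" --pt "0 -0.8 0 1.2 0 0 0" --pt "0 -0.8 0 1.2 0 0 0"

```text
clock: 14.2
position: [0.6622, 0.0999, 0.0916]
eef_rot: [-0.378, 3.119, 0.0]
ft_force: [0.4, 0.2, 1.7]
gripper_width: 0.007
```

Call:
jog_arm --pt "0 -0.1 0 0.3 0 0 0" --pt "0 -0.2 0 0.6 0 0 0" --pt "0 -0.3 0 0.9 0 0 0" --pt "0 -0.4 0 1 0 0 0" --pt "0 -0.4 0 1 0 0 0"

```text
clock: 14.62
position: [0.6625, 0.1, 0.0906]
eef_rot: [-0.378, 3.119, -0.0]
ft_force: [0.7, -0.3, 2.1]
gripper_width: 0.007
```

Call:
jog_arm --pt "0 -0.1 0 0.3 0 0 0" --pt "0 -0.2 0 0.6 0 0 0" --pt "0 -0.3 0 0.9 0 0 0" --pt "0 -0.4 0 1 0 0 0" --pt "0 -0.4 0 1 0 0 0"

```text
clock: 15.03
position: [0.663, 0.1001, 0.0897]
eef_rot: [-0.378, 3.118, -0.0]
ft_force: [0.5, 0.3, 2.5]
gripper_width: 0.004
```

Call:
jog_arm --pt "0 -0.1 0 0.3 0 0 0" --pt "0 -0.2 0 0.6 0 0 0" --pt "0 -0.2 0 0.8 0 0 0" --pt "0 -0.2 0 0.8 0 0 0" --pt "0 -0.2 0 0.8 0 0 0"

```text
clock: 15.45
position: [0.6633, 0.1001, 0.089]
eef_rot: [-0.378, 3.118, -0.0]
ft_force: [1.2, -0.1, 2.0]
gripper_width: 0.002
```

```bash
cat > f.py <<'E'
from h import *
F=[]
for i in range(4):
    bot.read_camera("scene"); F.append(bot.sense()["ft_force"])
print(np.mean(F,0),bot.sense()["position"],bot.sense()["clock"])
E
python3 f.py
```

```text
[1.00314422 0.89301083 2.25937795] [0.66326631 0.10012269 0.08889817] 15.65
```

Call:
jog_arm --pt "0 -0.1 0 0.3 0 0 0" --pt "0 -0.2 0 0.6 0 0 0" --pt "0 -0.2 0 0.8 0 0 0" --pt "0 -0.2 0 0.8 0 0 0" --pt "0 -0.2 0 0.8 0 0 0"

```text
clock: 16.07
position: [0.6636, 0.1002, 0.0882]
eef_rot: [-0.378, 3.118, -0.0]
ft_force: [1.8, 0.5, 3.1]
gripper_width: 0.007
```

Call:
jog_arm --pt "0 -0.1 0 0.3 0 0 0" --pt "0 -0.2 0 0.6 0 0 0" --pt "0 -0.2 0 0.8 0 0 0" --pt "0 -0.2 0 0.8 0 0 0" --pt "0 -0.2 0 0.8 0 0 0"

```text
clock: 16.48
position: [0.6638, 0.1002, 0.0874]
eef_rot: [-0.378, 3.118, -0.0]
ft_force: [1.8, 0.9, 4.6]
gripper_width: 0.005
```

```bash
python3 f.py
```

```text
[2.19132545 0.49959785 4.47203792] [0.66379707 0.10022941 0.08738738] 16.6833
```

Contact force is rising (2.2, 3.1, then 4.5 N at the finger). One more small press, then I back off along the surface normal.

Call:
jog_arm --pt "0 -0.1 0 0.3 0 0 0" --pt "0 -0.1 0 0.6 0 0 0" --pt "0 -0.1 0 0.8 0 0 0" --pt "0 -0.1 0 0.8 0 0 0" --pt "0 -0.1 0 0.8 0 0 0"

```text
clock: 17.1
position: [0.6641, 0.1003, 0.0867]
eef_rot: [-0.378, 3.118, -0.0]
ft_force: [2.3, 0.9, 4.8]
gripper_width: 0.008
```

```bash
python3 f.py
```

```text
[2.23258157 1.29591788 5.32142276] [0.66411496 0.10026151 0.08672513] 17.3
```

Call:
jog_arm --pt "0 0 0 0.3 0 0 0" --pt "0 0 0 0.6 0 0 0" --pt "0 0 0 0.8 0 0 0" --pt "0 0 0 0.8 0 0 0" --pt "0 0 0 0.8 0 0 0"

```text
clock: 17.72
position: [0.6644, 0.1003, 0.0862]
eef_rot: [-0.378, 3.117, -0.0]
ft_force: [1.7, 1.0, 5.1]
gripper_width: 0.006
```

```bash
python3 f.py
```

```text
[2.51835345 1.01855222 5.817714  ] [0.66437963 0.10032305 0.08617879] 17.9167
```

Call:
jog_arm --pt "0 0.2 0 -0.6 0 0 0" --pt "0 0.5 0 -2 0 0 0" --pt "0 1 0 -4 0 0 0" --pt "0 3 0 -8 0 0 0" --pt "0 6 0 -15 0 0 0"

```text
clock: 18.33
position: [0.6557, 0.0987, 0.0992]
eef_rot: [0.377, -3.114, -0.001]
ft_force: [0.5, 0.3, 0.4]
gripper_width: 0.005
```

Call:
jog_arm --pt "0 5 0 -20 0 0 0" --pt "0 10 0 -50 0 0 0" --pt "0 40 0 -80 0 0 0" --pt "0 80 0 -80 0 0 0" --pt "0 100 0 -80 0 0 0"

```text
clock: 18.75
position: [0.5566, 0.0746, 0.1824]
eef_rot: [0.378, -3.117, 0.0]
ft_force: [-0.1, -0.6, -1.0]
gripper_width: 0.002
```

```bash
cat > chk.py <<'E'
from h import *
c=cam("scene");cv2.imwrite("pics/s3.png",cv2.resize(c["color"][200:370,180:400],None,fx=3.5,fy=3.5,interpolation=cv2.INTER_CUBIC))
X=c["X"].reshape(-1,3);p=c["color"].reshape(-1,3).astype(int)
d=(X[:,:2]-[.6045,.089])@np.array([[.9696,-.2445],[.2445,.9696]])
m=(p[:,2]>p[:,0]+45)&(p[:,1]>p[:,0]+20)&(X[:,2]>.0)&(X[:,2]<.14)&(abs(d[:,0]-.06)<.045)&(abs(d[:,1])<.04)
q=np.c_[d,X[:,2]][m]; print(m.sum(),q.min(0),q.max(0))
m=(abs(p[:,0]-p[:,2])<35)&(abs(d[:,1])<.006)&(d[:,0]>.005)&(d[:,0]<.062)&(X[:,2]>.028)&(X[:,2]<.06)
q=np.c_[d,X[:,2]][m]; f=np.polyfit(q[:,0],q[:,2],1); print("shank",len(q),f,"tilt",90-np.degrees(np.arctan(f[0])))
E
python3 chk.py
```

```text
478 [ 0.06063244 -0.00899561  0.02884326] [0.09236325 0.01369385 0.07401778]
shank 204 [0.16040533 0.03375199] tilt 80.88708051307687
```

View pics/s3.png

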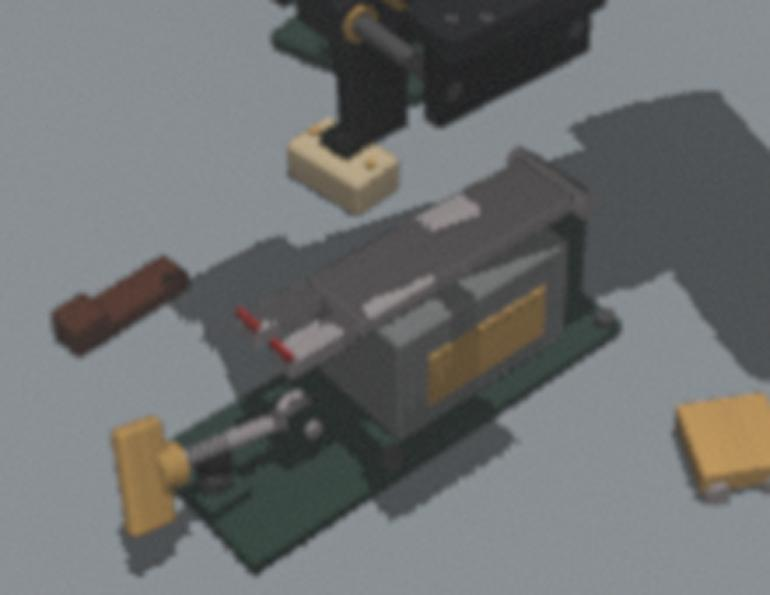

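The bolt (235,440) lies on the buffer (215,470), clear of the slot, and the loose parts in the crop look unmoved. Handing in.

```bash
python3 chk.py; python3 -c "
from workcell import bot
print(bot.job_done())"
```

```text
475 [ 0.05994666 -0.00833282  0.02831859] [0.09269543 0.01374424 0.07444509]
shank 205 [0.16579448 0.03358431] tilt 80.58630692625792
the job is handed in; nothing more can be done
None
```

The clamp is released and I handed the job in at about 19 s of the 72 s; no verdict was reported. I backed the wing nut off, swung the eyebolt out of the slot with the shut fingers, and pressed it onto its rubber buffer. Then I withdrew the arm.

- **Nut:** I turned it 3.0 rad, and the wing top rose from 114.1 to 121.2 mm. That puts it about 8 mm above the lug's top face.
- **Press on the buffer:** the force at the finger rose from about 2.3 N to 5.8 N. I estimate 4–5 N on the buffer; this was worked out, not measured directly.
- **After withdrawing:** the bolt's tilt read 80.9° and then 80.6°, the same within noise, so it stays where it was left. I could not measure the remaining contact force on the buffer.
- **Loose parts:** I only judged these by eye. The three in the last picture looked unmoved; the copper earth lug was outside it.

Two things did not go to plan or disagreed:

- **First grip:** it closed on the nut's collar (18 mm) instead of the wing, with about 5 N sideways. I opened, rose 9 mm and regripped the wing at 9.9 mm.
- **Buffer height:** I measured the top at about 36 mm, which suggests a tilt nearer 77° than 80.6°. I put the gap down to depth noise and buffer give, but did not check it.

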